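Pack the spoon into the lunchbox

TASK

Pull the orange-handled spoon up out of the clear cutlery stand, leaving the fork and the knife standing in it, and lay the spoon flat inside the open blue lunchbox without throwing it or dropping it from high above. Then let go of it and close the lunchbox lid fully. Do not tip or shove the stand and do not disturb the other things on the table.

Things in the scene. Friction and masses are not known exactly. Their poses are not given: they have to be found in the camera images.
- spoon: Spoon 165 mm long, 0.06 kg, standing handle up in a well of the stand, 75 to 80 mm out of it. Origin at the bowl's tip (lower end); own z runs along it to the handle's end. Steel bowl 39 mm across, 12 mm thick, z = 0 to 39 mm; thin neck; orange handle z = 75 to 165 mm, 14 mm thick (own x), 20 mm wide (own y).
- spoon_mid (a point): The middle of the spoon's length, 82.5 mm from the tip of its bowl; axes as the spoon's.
- stand: Loose cutlery stand, 0.8 kg: three clear wells in a row along own y on a steel foot 100 (x) x 168 (y) x 10 mm. Origin under its centre, z up. Wells centred at y = -48, 0, +48 mm, each 26 (x) x 44 (y) mm inside, walls 4 mm, floor at z = 10, rims at z = 85 mm. Which piece stands in which well varies; each has its thin side along the stand's x.
- fork: Fork of the spoon's size with a white handle (14 x 20 mm, 165 mm long), upright in a well of the stand; origin at the lower tip, z up along it.
- knife: Table knife of the spoon's size with a black handle (14 x 20 mm, 165 mm long), upright in a well of the stand; origin at the lower tip, z up along it.
- lunchbox: Blue plastic lunchbox fixed to the table, outside 140 mm (x) by 220 mm (y) by 65 mm high, walls and floor 4 mm. Origin under its centre, z up; own +x points to the hinge side, away from the robot.
- lid (a joint): Angle of the lunchbox lid: 0 = closed flat on the rim, about 1.57 = upright, 1.95 = leaning back at its stop. The hinge is stiff (0.22 N m): the lid stays where it is left.
- lid_hinge (a point): Middle of the lid's hinge line: 72 mm in +x from the box's centre and 65 mm up. The hinge line runs along the box's y. The point turns with the lid.
- lid_edge (a point): Middle of the lid's free edge, 144 mm from the hinge. The lid is a plate 8 mm thick and 224 mm wide (box y), its inner face on the hinge plane, 65 mm above the table when closed. A small button catch sits at this edge for looks only.
- tiffin: Three-tier steel tiffin carrier, 128 mm across and 230 mm high over its handle; origin under its centre.
- bowl: Green melamine bowl, 130 mm across, 55 mm high; origin under its centre.
- jar: Small amber glass jar, 66 mm across, 85 mm high; origin under its centre.
- tumbler: Steel tumbler, 70 mm across, 100 mm high; origin under its centre.
- dish: Small steel dish, 84 mm across, 32 mm high; origin under its centre.

How it is judged:
On the way, in this order (a step that is already met when the one before it is completed fails the run):
1. The spoon has been pulled up clear of the stand, the tip of its bowl more than 90 mm above the stand's underside (z of spoon in the frame of stand above 0.09 m), for 0.1 s.
2. The spoon lies in the lunchbox, no steeper than about 15 degrees, its middle less than 40 mm above the box's underside, released, with the lid still open (x of spoon_mid in the frame of lunchbox between -0.066 and 0.066 m and y of spoon_mid in the frame of lunchbox between -0.106 and 0.106 m and z of spoon_mid in the frame of lunchbox between 0 and 0.04 m and angle between spoon's own z axis and vertical between 1.3 and 1.85 rad and contact force between the fingers and spoon below 0.1 N and value of joint lid above 0.5 rad), for 0.2 s.
At the end, for the whole second after the job is handed in: The spoon is at rest in the lunchbox, within 15 degrees of level, its middle under 40 mm above the box's underside; lid fully closed (under 0.03 rad, edge within 4 mm of the rim); stand upright, fork and knife still standing in it (under 0.5 rad), tips within 30 mm of the stand's underside (x of spoon_mid in the frame of lunchbox between -0.066 and 0.066 m and y of spoon_mid in the frame of lunchbox between -0.106 and 0.106 m and z of spoon_mid in the frame of lunchbox between 0 and 0.04 m and angle between spoon's own z axis and vertical between 1.3 and 1.85 rad and value of joint lid below 0.03 rad and linear speed of spoon below 0.02 m/s and angle between stand's own z axis and vertical below 0.1 rad and z of fork in the frame of stand between 0 and 0.03 m and angle between each of fork, knife's own z axis and vertical below 0.5 rad and z of knife in the frame of stand between 0 and 0.03 m); the robot touches nothing.
It fails at once if The spoon was thrown or dropped from high above (it went faster than 1.3 m/s, a free fall of about 85 mm) (linear speed of spoon above 1.3 m/s).
It fails at once if The stand was tipped by more than 0.3 rad or shoved by more than 40 mm (angle between stand's own z axis and vertical above 0.3 rad or distance of stand from where it was at the start of the episode above 0.04 m).
It fails at once if The fork or the knife was lifted more than about 40 mm out of its well (z of any of fork, knife in the frame of stand above 0.05 m).
It fails at once if The tiffin carrier, bowl, jar, tumbler or dish was moved by more than 30 mm (distance of any of tiffin, bowl, jar, tumbler, dish from where it was at the start of the episode above 0.03 m).
It also fails if it takes over 58 s, if anything falls off the work surface, if the arm or the gripper's body presses on something with over 40 N, if the wrist force passes 120 N, or if a joint passes its speed limit or range.

ROBOT

A 6-joint arm with a two-finger parallel gripper is mounted at the origin on the work surface. World frame = base frame: x ahead of the robot, y to its left, z up, the work surface at z = 0. Lengths are in m, angles in rad, forces in N, time in s.
With the tool pointing down it reaches from about 0.35 to 0.975 m from the base axis. Payload 4.9 kg.
Tool frame: the origin (TCP) lies on the centre line of the jaws, within the pads' length; the fingertips stand 22 mm ahead of it and the grasp point (between the pads) lies 3 mm ahead of it (manip.tcp_to_tips is the distance from the TCP to the fingertips, in m); z points along the fingers, x is the direction in which the jaws open and shut, and the axes are right-handed (so a half turn about z gives the same grasp; the last joint's range is limited). The gripper opens to 85 mm and grips with 20 to 120 N. Pads are 22 mm wide; open, the fingers measure 114 mm over their backs; the gripper's body (76 mm by 85 mm) begins 54 mm behind the grasp point. The pads swing forward as they close: fully open they stand 13 mm farther back than shut.
Start: joints at [1.117, 0.053, 1.613, -0, 1.476, -0.119], TCP at [0.205, 0.59, 0.253] pointing down, gripper open.
Joint ranges: [-3.01, 3.01], [-1.01, 2.22], [0.06, 2.58], [-1.02, 4.17], [0.09, 2.62], [-3.14, 3.14]. Speed limits (rad/s): [2.57, 2.57, 3.14, 3.14, 3.14, 3.14].

INTERFACE

Orientations are given as a unit quaternion [w, x, y, z].
In Python, from plant import manip gives the robot as it stands.
- The arm moves only by the shell command python3 -m pendant 'ROWS'. ROWS is a JSON object of lists of equal length, an entry for each row: "linear": the shift along the tool's x, y, z in cm, a list of three; "rotation": the turn, a rotation vector about the tool's x, y, z in degrees, a list of three; "grip": the closure, from 0 (fully open) to 1 (shut). A call has exactly 10 rows; each row is the pose to reach, as a shift and turn from the pose commanded when the call began, along the tool's axes at that moment; what a row does not reach only later rows make up. A row lasts 1/12 s, in which the tool goes at most 41.7 mm and 7.16 degrees, less where a joint would pass 70% of its speed; a pose out of reach is approached as far as the arm can. A call with a gripper value outside its range is refused whole. The fingers move at their own pace and stop on an object; the grip force is fixed at half the most. Time passes only in rows, so rows that repeat a pose let the fingers close, or fill a call up. It gives the time, the measured TCP pose, the force and the opening at its end, in the units of the state.
- manip.state(): the state, without advancing time (a new reading comes with each control period).
- manip.grab_frame(name): name is "scene" or "top"; returns the picture (480x640x3 uint8, red, green, blue); there is no depth.
- manip.calibration(name): a dict with "fx", "fy", "cx", "cy" (pixels), "cam_to_world" (4x4, takes a point from camera to world coordinates). Camera axes: x right, y up, looking along -z (the intrinsics and any distortion apply to the point x, -y, -z); pixel columns grow to the right and rows downward; lengths in m; the calibration is good to about 2 mm. A picture is of the moment at which its call begins. calibration takes no time and is no camera call.
- manip.job_done(): hands the job in, once; it reports no verdict.
The state is a dict: "time": time; "joint_pos": joint angles; "joint_vel": joint speeds; "joint_efforts": joint torques, N m; "tool_pos": TCP position; "tool_rot": TCP orientation; "contact_force": force on the tool from outside, world axes, zero at the start; "ft_torque": the same for the moment, N m; "gripper_width": opening from 0.0 (shut) to 1.0 (fully open).
Only numpy, scipy, OpenCV 4.12 (cv2) and the standard library are available. Lean on these libraries where they do the work, as an engineer would, in place of code of your own. Each camera call takes 0.05 s, during which the arm holds its last target. There are 200 camera calls.

## Working session

There is one attempt and no reset: what is moved stays moved. The work goes in short steps, Python scripts to look and compute and a shell command to move; the robot and the scene stay as the last step left them, time stands still between calls to the robot, and variables do not carry over. Pictures are saved under pics/ and viewed, about 8 in all and at most 12, crops included, and the job is handed in when it is done.

```bash
mkdir -p pics; ls; python3 - <<'E'
from plant import manip
import cv2,numpy as np
for n in("scene","top"):
    im=manip.grab_frame(n); cv2.imwrite(f"pics/{n}0.png",im[:,:,::-1])
    c=manip.calibration(n); print({k:np.round(np.array(v),3).tolist() for k,v in c.items()})
print(manip.state(), manip.tcp_to_tips)
E
```

```text
pics
{'fx': 526.913, 'fy': 526.913, 'cx': 310.468, 'cy': 241.361, 'cam_to_world': [[-0.759, -0.466, 0.454, 1.107], [0.651, -0.541, 0.532, 0.575], [-0.002, 0.7, 0.714, 0.897], [0.0, 0.0, 0.0, 1.0]]}
{'fx': 497.344, 'fy': 497.344, 'cx': 322.696, 'cy': 233.317, 'cam_to_world': [[0.02, 0.989, -0.147, 0.431], [-1.0, 0.022, 0.016, -0.006], [0.019, 0.147, 0.989, 1.234], [0.0, 0.0, 0.0, 1.0]]}
{'time': 0.1, 'joint_pos': array([ 1.11697398e+00,  5.32915649e-02,  1.61416955e+00,  9.89227623e-06,
        1.47602845e+00, -1.18962729e-01]), 'joint_vel': array([-0.00061197, -0.00216226, -0.0028108 , -0.00243842,  0.00125527,
       -0.00157397]), 'joint_efforts': array([ 5.27819111e-05, -3.94901097e+01, -3.71362996e+01, -8.65283550e-05,
        3.97232405e-03,  3.66617269e-05]), 'tool_pos': array([0.20513679, 0.58980954, 0.2521778 ]), 'tool_rot': array([ 4.49564282e-04,  8.15057139e-01,  5.79379806e-01, -8.35158660e-04]), 'contact_force': array([0.065375  , 0.60426734, 0.20616182]), 'ft_torque': array([ 0.01626956, -0.01420656,  0.02950805]), 'gripper_width': 0.9999841432311903} 0.022
```

View pics/scene0.png

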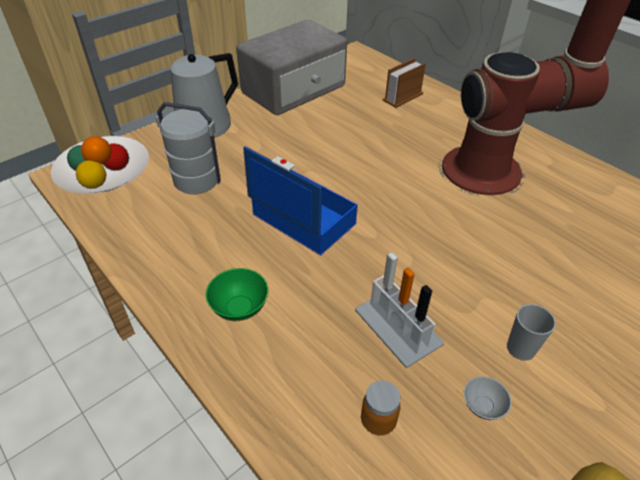

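View pics/top0.png

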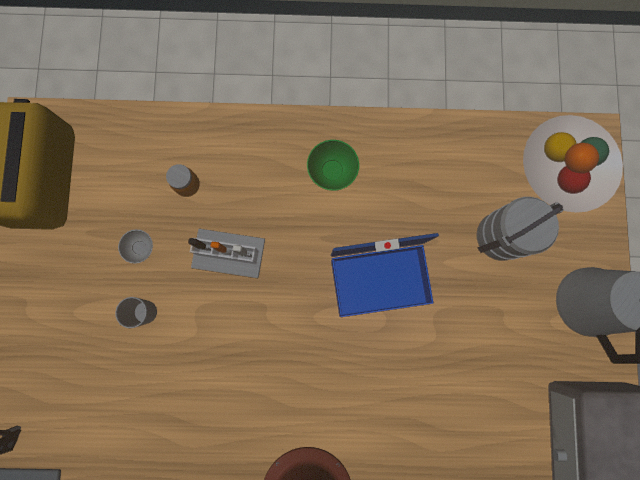

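View pics/c1.png

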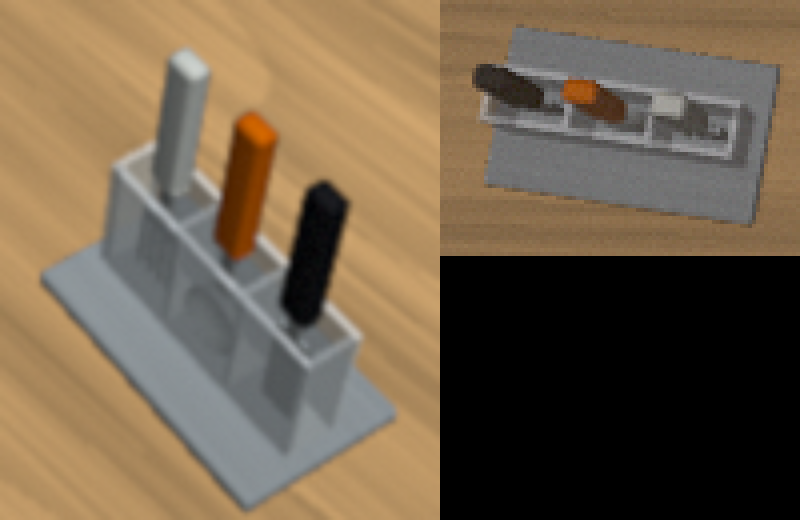

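```bash
python3 - <<'E'
from h import *
np.set_printoptions(precision=4,suppress=True)
print("fork",*tri((391.7,256.2),(237,248.2)));print("spoon",*tri((409.2,272),(215,244.8)));print("knife",*tri((426.7,289),(192,241)))
T=lambda x,y:(180+(x-440)/4,222+y/4)
C=np.array([plane("top",T(*p),.01) for p in((517,27),(778,66),(752,224),(486,184))]);print("foot",C,C.mean(0),[np.linalg.norm(C[i]-C[i-1]) for i in range(4)])
C=np.array([plane("top",T(*p),.085) for p in((486,66),(742,100),(732,157),(483,118))]);print("rim",C,C.mean(0))
S=lambda x,y:(345+x/4,240+y/4)
C=np.array([plane("scene",S(*p),.01) for p in((42,278),(245,505),(395,410))]);print("foot s",C)
# box: scene outside rim corners
for p,z in(((320,248),0),((320,254),0),((355,204),.065)):print("box s",p,plane("scene",p,z))
for p in((340,316),(432,303),(332,260)):print("box t",p,plane("top",p,.065))
E
python3 - <<'E'
import cv2,numpy as np
s=cv2.imread("pics/scene0.png");t=cv2.imread("pics/top0.png")
cv2.imwrite("pics/c2.png",np.hstack([cv2.resize(s[140:260,235:365],(390,360)),cv2.resize(t[220:340,320:450],(390,360))]))
E
```

```text
fork [0.553  0.1609 0.1682] 0.0011305508305466789
spoon [0.5588 0.2089 0.169 ] 0.002611588022588376
knife [0.5662 0.2575 0.1709] 0.0010735849592210464
foot [[0.618  0.2807 0.01  ]
 [0.5972 0.1183 0.01  ]
 [0.4992 0.1306 0.01  ]
 [0.5202 0.2941 0.01  ]] [0.5587 0.2059 0.01  ] [np.float64(0.09866453109647402), np.float64(0.16373013888684246), np.float64(0.09877718440967796), np.float64(0.1649164951226344)]
rim [[0.5832 0.2798 0.085 ]
 [0.5667 0.1308 0.085 ]
 [0.5334 0.1352 0.085 ]
 [0.5529 0.2797 0.085 ]] [0.559  0.2064 0.085 ]
foot s [[0.601  0.1268 0.01  ]
 [0.6213 0.2871 0.01  ]
 [0.525  0.2994 0.01  ]]
box s (320, 248) [ 0.5333 -0.0623  0.    ]
box s (320, 254) [ 0.5461 -0.0478  0.    ]
box s (355, 204) [ 0.4164 -0.0704  0.065 ]
box t (340, 316) [ 0.4121 -0.0689  0.065 ]
box t (432, 303) [ 0.4463 -0.2838  0.065 ]
box t (332, 260) [ 0.5421 -0.0481  0.065 ]
```

View pics/c2.png

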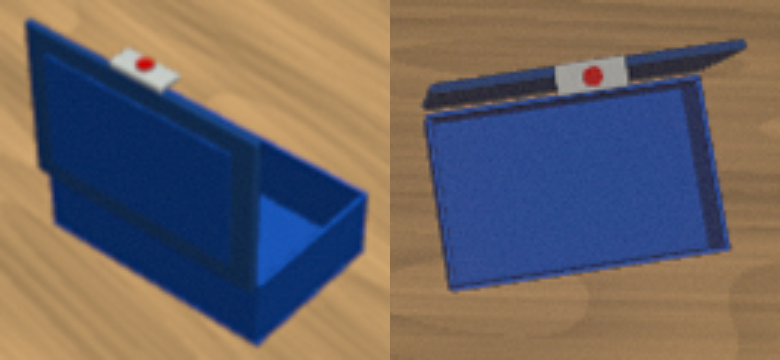

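```bash
cat >> h.py <<'E'
from scipy.spatial.transform import Rotation as Ro
np.set_printoptions(precision=3,suppress=True)
def Rt(xdir_az,tilt): # tool x at azimuth (deg), tilted by tilt about tool x from straight down
    a=np.radians(xdir_az);x=np.array([np.cos(a),np.sin(a),0]);z=np.array([0,0,-1.]);y=np.cross(z,x)
    return Ro.from_matrix(np.c_[x,y,z])*Ro.from_rotvec([tilt,0,0],degrees=True)
def cur():
    s=manip.state();q=s["tool_rot"];return s["tool_pos"],Ro.from_quat(q,scalar_first=True),s
def go(p,R):
    c,Q,s=cur();lin=Q.inv().apply(np.array(p)-c)*100;rot=(Q.inv()*R).as_rotvec(degrees=True)
    print("lin cm",lin,"rot deg",rot,"|",np.linalg.norm(lin)/4.17,np.linalg.norm(rot)/7.16)
SP=np.array([.559,.208,.125])
E
python3 - <<'E'
from h import *
R=Rt(82.7,75);z=R.as_matrix()[:,2];P=SP-.010*z;pre=P-.12*z
print("z",z,"P",P,"pre",pre)
go(np.r_[pre[:2],.36],R)
for nm,p in(("jar",(180,173)),("dish",(136,246)),("tumbler",(129,312))):print(nm,plane("top",p,.085))
print("catch",*tri((283.3,161.7),(387.7,245)))
E
```

```text
z [-0.958  0.123 -0.259] P [0.569 0.207 0.128] pre [0.684 0.192 0.159]
lin cm [-21.865  58.254 -10.755] rot deg [ 74.69   -7.687 -10.205] | 15.14259506895118 10.583066405953486
jar [0.739 0.316 0.085]
dish [0.563 0.406 0.085]
tumbler [0.412 0.411 0.085]
catch [ 0.561 -0.157  0.212] 0.003981706348824371
```

```bash
python3 -m pendant '{"linear":[[-2,5,-6],[-4,9,-10],[-6,13,-10.5],[-8,17,-10.5],[-10,21,-10.5],[-12,25,-10.5],[-14,29,-10.5],[-16,33,-10.5],[-17.5,37,-10.5],[-18.5,41,-10.5]],"rotation":[[0,0,-3],[5,0,-6],[11,-1,-9],[17,-2,-10],[23,-3,-10],[29,-4,-10],[36,-5,-10],[42,-6,-10],[48,-7,-10],[54,-7.7,-10.2]],"grip":[0.6,0.6,0.6,0.6,0.6,0.6,0.6,0.6,0.6,0.6]}'
python3 - <<'E'
from h import *
R=Rt(82.7,75);go([.684,.192,.30],R);print(cur()[2]["joint_pos"])
E
```

```text
time: 0.93
tool_pos: [0.4823, 0.3208, 0.3579]
tool_rot: [-0.334, 0.671, 0.582, -0.316]
contact_force: [0.3, 0.6, 0.1]
gripper_width: 0.401
lin cm [-10.072  17.512 -14.083] rot deg [20.294  1.063 -1.792] | 5.905410797947222 2.8492891341483215
[ 0.311  0.352  1.278  0.482  2.365 -0.924]
```

```bash
python3 -m pendant '{"linear":[[-2,3.5,-1],[-4,7,-2.5],[-6,10.5,-5],[-8,14,-8],[-9,16,-11],[-10,17.5,-14],[-10,17.5,-14],[-10,17.5,-14],[-10,17.5,-14],[-10,17.5,-14]],"rotation":[[3,0,0],[6,0,-0.5],[9,0.5,-1],[12,0.5,-1],[16,1,-1.5],[20.3,1,-1.8],[20.3,1,-1.8],[20.3,1,-1.8],[20.3,1,-1.8],[20.3,1,-1.8]],"grip":[0.6,0.6,0.6,0.6,0.6,0.6,0.6,0.6,0.6,0.6]}'
python3 - <<'E'
from h import *
R=Rt(82.7,75);z=R.as_matrix()[:,2];go(SP-.13*z,R);print(cur()[2]["joint_pos"],cur()[1].as_matrix())
E
```

```text
time: 1.77
tool_pos: [0.6471, 0.2052, 0.272]
tool_rot: [-0.448, 0.613, 0.529, -0.379]
contact_force: [-0.5, 1.1, 0.8]
gripper_width: 0.393
lin cm [-0.844 11.948 -0.087] rot deg [ 3.162 -1.609  0.065] | 2.8723335916341433 0.49564599868473125
[ 0.104  0.815  0.894  0.513  2.62  -1.043] [[ 0.153  0.309 -0.939]
 [ 0.988 -0.039  0.149]
 [ 0.009 -0.95  -0.312]]
```

```bash
cat >> h.py <<'E'
TL=65
E
python3 - <<'E'
from h import *
R=Rt(82.7,TL);z=R.as_matrix()[:,2];go(SP-.12*z,R)
E
```

```text
lin cm [-0.873  9.802  0.978] rot deg [-6.837 -1.61  -0.076] | 2.3714552312076167 0.9810511700874155
```

```bash
python3 -m pendant '{"linear":[[-0.2,0,0],[-0.4,1,0],[-0.6,2,0.2],[-0.8,3,0.4],[-0.9,4,0.5],[-0.9,5,0.6],[-0.9,6,0.6],[-0.9,6,0.6],[-0.9,6,0.6],[-0.9,6,0.6]],"rotation":[[-3.4,-0.8,0],[-6.8,-1.6,0],[-6.8,-1.6,0],[-6.8,-1.6,0],[-6.8,-1.6,0],[-6.8,-1.6,0],[-6.8,-1.6,0],[-6.8,-1.6,0],[-6.8,-1.6,0],[-6.8,-1.6,0]],"grip":[0.6,0.6,0.6,0.6,0.6,0.6,0.6,0.6,0.6,0.6]}'
python3 - <<'E'
from h import *
R=Rt(82.7,TL);z=R.as_matrix()[:,2];go(SP-.12*z,R);print(cur()[2]["joint_pos"],cur()[1].as_matrix())
for f in (.01,):go(SP-f*z,R)
E
```

```text
time: 2.6
tool_pos: [0.6591, 0.1934, 0.2101]
tool_rot: [-0.405, 0.633, 0.555, -0.356]
contact_force: [-0.9, -0.2, 0.0]
gripper_width: 0.398
lin cm [0.184 3.441 0.749] rot deg [-0.268 -0.118 -0.181] | 0.8456054910096755 0.04806134005102138
[ 0.099  0.847  0.902  0.347  2.492 -1.191] [[ 0.13   0.415 -0.901]
 [ 0.991 -0.056  0.117]
 [-0.002 -0.908 -0.418]]
lin cm [ 0.161  3.492 11.749] rot deg [-0.268 -0.118 -0.181] | 2.939615835578636 0.04806134005102138
```

```bash
python3 -m pendant '{"linear":[[0.1,1.2,0.2],[0.2,2.4,0.5],[0.2,3.5,0.7],[0.2,3.5,1.5],[0.2,3.5,3],[0.2,3.5,4.5],[0.2,3.5,6],[0.2,3.5,7],[0.2,3.5,7],[0.2,3.5,7]],"rotation":[[0,0,0],[0,0,0],[0,0,0],[0,0,0],[0,0,0],[0,0,0],[0,0,0],[0,0,0],[0,0,0],[0,0,0]],"grip":[0.6,0.6,0.6,0.6,0.6,0.6,0.6,0.6,0.6,0.6]}'
python3 - <<'E'
from h import *
R=Rt(82.7,TL);z=R.as_matrix()[:,2];go(SP-.01*z,R)
s=manip.grab_frame("scene")[:,:,::-1];t=manip.grab_frame("top")[:,:,::-1]
cv2.imwrite("pics/c3.png",np.hstack([cv2.resize(s[220:380,330:470],(420,480)),cv2.resize(t[200:300,170:270],(380,480),interpolation=2)]))
E
```

```text
time: 3.43
tool_pos: [0.6104, 0.2017, 0.1481]
tool_rot: [-0.405, 0.633, 0.555, -0.357]
contact_force: [0.9, -0.3, -0.0]
gripper_width: 0.395
lin cm [-0.04  -0.066  4.668] rot deg [-0.336 -0.091 -0.202] | 1.1196699564806232 0.05619583761951084
```

View pics/c3.png

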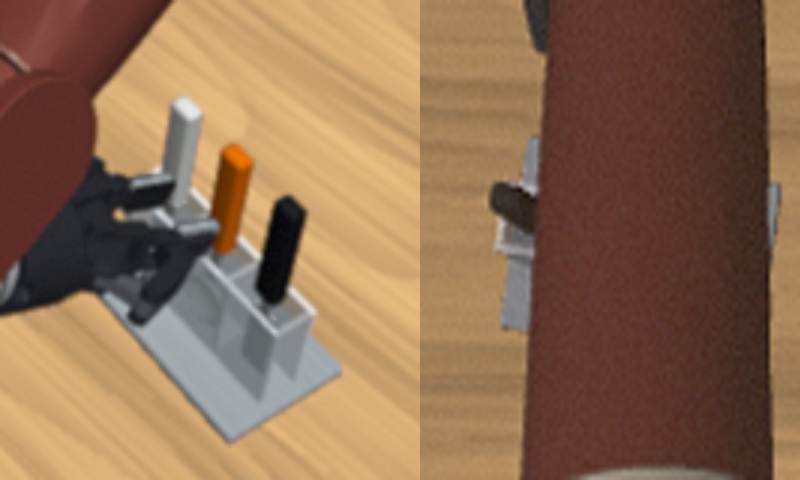

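The fingers straddle the orange handle (crop ~(230,200)), with gaps to the fork and knife. I'll go in and close.

```bash
python3 -m pendant '{"linear":[[0,0,1],[0,0,2],[0,0,3],[0,0,4],[0,0,4.6],[0,0,4.6],[0,0,4.6],[0,0,4.6],[0,0,4.6],[0,0,4.6]],"rotation":[[0,0,0],[0,0,0],[0,0,0],[0,0,0],[0,0,0],[0,0,0],[0,0,0],[0,0,0],[0,0,0],[0,0,0]],"grip":[0.6,0.6,0.6,0.6,0.6,0.6,1,1,1,1]}'
python3 -m pendant '{"linear":[[0,0,0],[0,0,0],[0,0,0],[0,0,0],[0,0,0],[0,0,0],[0,-0.45,-0.2],[0,-0.9,-0.4],[0,-1.35,-0.6],[0,-1.8,-0.8]],"rotation":[[0,0,0],[0,0,0],[0,0,0],[0,0,0],[0,0,0],[0,0,0],[0,0,0],[0,0,0],[0,0,0],[0,0,0]],"grip":[1,1,1,1,1,1,1,1,1,1]}'
python3 - <<'E'
from h import *
c,Q,s=cur();print(c,Q.as_matrix()[:,2],s["joint_pos"],s["gripper_width"]*85);go(c+[0,0,.15],Q)
s=manip.grab_frame("scene")[:,:,::-1]
cv2.imwrite("pics/c4.png",cv2.resize(s[200:380,310:470],(480,540)))
E
```

```text
time: 4.37
tool_pos: [0.57, 0.207, 0.1302]
tool_rot: [-0.404, 0.634, 0.555, -0.356]
contact_force: [1.3, -0.3, 0.5]
gripper_width: 0.22
time: 5.2
tool_pos: [0.569, 0.2072, 0.1501]
tool_rot: [-0.405, 0.634, 0.555, -0.356]
contact_force: [0.3, 0.9, -1.2]
gripper_width: 0.222
[0.569 0.207 0.15 ] [-0.9    0.117 -0.419] [ 0.127  0.712  1.215  0.318  2.314 -1.24 ] 18.841334605288168
lin cm [ -0.031 -13.62   -6.284] rot deg [0. 0. 0.] | 3.5971223021582737 0.0
```

View pics/c4.png

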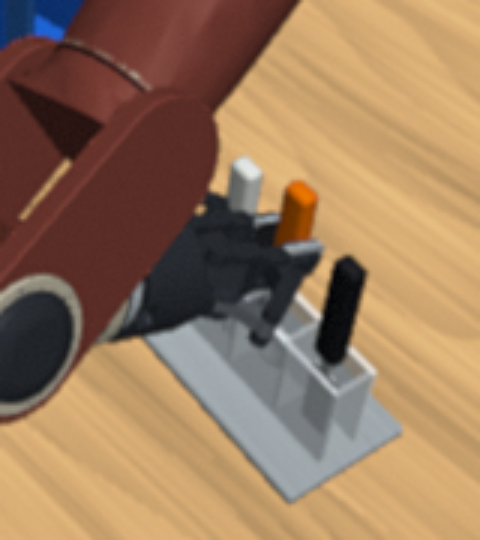

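Spoon is held at a 19 mm opening (crop ~(295,215)) and rises with the gripper. The stand, fork and knife have not moved. Next is the straight lift.

```bash
python3 -m pendant '{"linear":[[0,-1.4,-0.6],[0,-2.8,-1.3],[0,-4.2,-1.9],[0,-5.6,-2.6],[0,-7,-3.2],[0,-8.4,-3.9],[0,-9.8,-4.5],[0,-11.2,-5.2],[0,-12.6,-5.8],[0,-13.6,-6.3]],"rotation":[[0,0,0],[0,0,0],[0,0,0],[0,0,0],[0,0,0],[0,0,0],[0,0,0],[0,0,0],[0,0,0],[0,0,0]],"grip":[1,1,1,1,1,1,1,1,1,1]}'
python3 - <<'E'
from h import *
c,Q,s=cur();print(s["joint_pos"])
# target above box; box yaw 9deg; tool x azimuth options 9 or 189 ; lean 25deg back
bc=np.array([.498,-.165])
for az in (9,189-360):
    R=Rt(az,-25);M=R.as_matrix();v=np.degrees(np.arctan2(M[:2,1][1],M[:2,1][0]))
    # spoon handle direction in tool frame: world up expressed in the grasp tool frame
    u=Rt(82.7,65).inv().apply([0,0,1.]);print(az,"handle dir",R.apply(u),"body dir",-M[:,2])
    go([bc[0],bc[1],.32],R)
E
```

```text
time: 6.08
tool_pos: [0.5695, 0.2075, 0.3019]
tool_rot: [-0.404, 0.634, 0.556, -0.356]
contact_force: [0.0, -0.2, -0.3]
gripper_width: 0.216
[ 0.127  0.567  1.157  0.397  2.503 -1.134]
9 handle dir [-0.156  0.988 -0.   ] body dir [-0.066  0.417  0.906]
lin cm [-37.861  -2.537   1.299] rot deg [-76.355  27.742  75.702] | 9.105124123859172 15.50876046083228
-171 handle dir [ 0.156 -0.988 -0.   ] body dir [ 0.066 -0.417  0.906]
lin cm [-37.861  -2.537   1.299] rot deg [ -60.85   -39.376 -107.97 ] | 9.105124123859172 18.162144004822185
```

```bash
cat >> h.py <<'E'
BX=np.array([.988,.156,0]);BY=np.array([-.156,.988,0]);BC=np.array([.498,-.165,0])
RP=Rt(9,-25);u=Rt(82.7,65).inv().apply([0,0,1.])
OFF=RP.apply(np.array([0,0,.010])-.036*u) # mid - TCP
def place(z,bx=-.02,by=-.01): return BC+BX*bx+BY*by+[0,0,z]-OFF
E
python3 - <<'E'
from h import *
from scipy.spatial.transform import Slerp
c,Q,s=cur();print(place(.026))
S=Slerp([0,1],Ro.concatenate([Q,RP]));
p=place(.30);
for f in(.25,.5,1):
    q=c+(p-c)*min(f,1)+[0,0,.05*(f<1)];print(f);go(q,S(f))
E
```

```text
[ 0.474 -0.138  0.035]
0.25
lin cm [-8.889 -5.215 -1.033] rot deg [-19.089   6.936  18.926] | 2.4839289343147635 3.877190115208069
0.5
lin cm [-17.771  -5.894   0.036] rot deg [-38.177  13.871  37.851] | 4.489981625579165 7.7543802304161416
1
lin cm [-35.528  -2.715   4.276] rot deg [-76.355  27.742  75.702] | 8.605964377541982 15.508760460832281
```

```bash
python3 -m pendant '{"linear":[[0,-2.3,-1],[0,-4.5,-2],[-2,-5,-2],[-4,-5.2,-1.8],[-7,-5.3,-1.5],[-9,-5.4,-1],[-12,-5.6,-0.6],[-14.5,-5.8,-0.3],[-16.5,-5.9,0],[-18,-5.9,0]],"rotation":[[0,0,0],[0,0,0],[-5,1.7,5],[-10,3.5,10],[-14.5,5,14.5],[-19,7,19],[-24,8.7,24],[-29,10.4,29],[-34,12,34],[-38,13.9,38]],"grip":[1,1,1,1,1,1,1,1,1,1]}'
python3 - <<'E'
from h import *
go(place(.30),RP);print(cur()[2]["joint_pos"])
E
```

```text
time: 6.92
tool_pos: [0.5207, 0.0308, 0.3547]
tool_rot: [-0.105, 0.91, 0.353, -0.192]
contact_force: [0.3, -0.6, -1.1]
gripper_width: 0.222
lin cm [-13.497  10.962   5.175] rot deg [-38.065  14.011  37.387] | 4.350531559728273 7.70434538334101
[-0.092  0.03   1.509  0.019  2.043 -0.828]
```

```bash
python3 -m pendant '{"linear":[[-1.5,1,0.2],[-3,2.2,0.5],[-4.5,3.5,1],[-6,4.8,1.6],[-8,6.3,2.4],[-10,8,3.3],[-12,9.6,4.3],[-13.5,11,5.2],[-13.5,11,5.2],[-13.5,11,5.2]],"rotation":[[-4.7,1.7,4.6],[-9.4,3.4,9.2],[-14.1,5.1,13.8],[-18.8,6.8,18.4],[-23.5,8.5,23],[-28,10.3,27.6],[-33,12.1,32.4],[-38,14,37.4],[-38,14,37.4],[-38,14,37.4]],"grip":[1,1,1,1,1,1,1,1,1,1]}'
python3 - <<'E'
from h import *
go(place(.12),RP);go(place(.027),RP);print(cur()[2]["joint_pos"])
s=manip.grab_frame("scene")[:,:,::-1];t=manip.grab_frame("top")[:,:,::-1]
cv2.imwrite("pics/c5.png",np.hstack([cv2.resize(s[100:340,220:460],(400,400)),cv2.resize(t[180:380,270:470],(400,400))]))
E
```

```text
time: 7.75
tool_pos: [0.4737, -0.1366, 0.3061]
tool_rot: [0.212, 0.974, 0.079, 0.014]
contact_force: [0.4, 0.7, 0.4]
gripper_width: 0.218
lin cm [ 0.069 -7.209 16.17 ] rot deg [-0.452  0.238  0.368] | 4.245677470419618 0.08795548307167052
lin cm [  0.129 -11.073  24.629] rot deg [-0.452  0.238  0.368] | 6.4758285678526315 0.08795548307167052
[-0.229 -0.377  1.946 -0.402  1.42  -0.362]
```

View pics/c5.png

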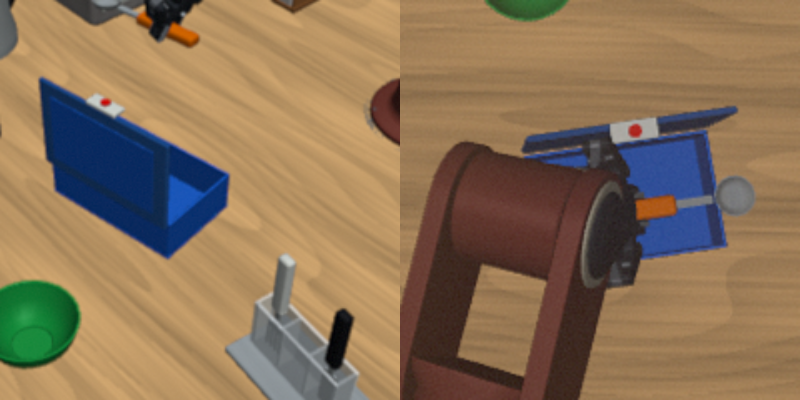

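```bash
python3 - <<'E'
from h import *
print("tip meas",plane("top",(447,278),.297),"pred",BC+BX*-.02+BY*(-.01-.0825))
E
python3 -m pendant '{"linear":[[0,-1,2],[0,-2,4.5],[0,-3.5,7.5],[0,-5,11],[0,-6.2,14],[0.1,-7.2,16.2],[0.1,-7.2,16.2],[0.1,-7.2,16.2],[0.1,-7.2,16.2],[0.1,-7.2,16.2]],"rotation":[[-0.4,0.2,0.4],[-0.4,0.2,0.4],[-0.4,0.2,0.4],[-0.4,0.2,0.4],[-0.4,0.2,0.4],[-0.4,0.2,0.4],[-0.4,0.2,0.4],[-0.4,0.2,0.4],[-0.4,0.2,0.4],[-0.4,0.2,0.4]],"grip":[1,1,1,1,1,1,1,1,1,1]}'
python3 - <<'E'
from h import *
go(place(.027),RP)
s=manip.grab_frame("scene")[:,:,::-1];t=manip.grab_frame("top")[:,:,::-1]
cv2.imwrite("pics/c6.png",np.hstack([cv2.resize(s[120:270,220:370],(400,400)),cv2.resize(t[200:350,300:450],(400,400))]))
E
```

```text
tip meas [ 0.491 -0.258  0.297] pred [ 0.493 -0.26   0.   ]
time: 8.68
tool_pos: [0.4778, -0.1397, 0.1331]
tool_rot: [0.217, 0.973, 0.076, 0.02]
contact_force: [-0.0, 0.4, -0.5]
gripper_width: 0.217
lin cm [-0.462 -4.327  8.69 ] rot deg [ 0.222 -0.332 -0.163] | 2.3306385115860055 0.06019849960217983
```

View pics/c6.png

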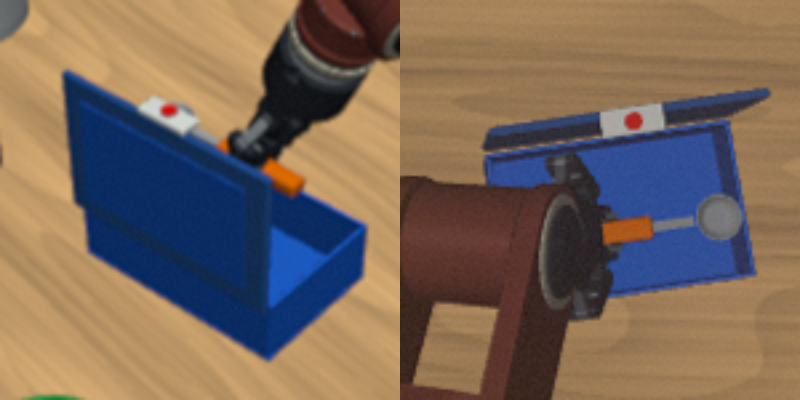

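```bash
python3 - <<'E'
from h import *
go(place(.10,-.002),RP);go(place(.027,-.002),RP)
E
```

```text
lin cm [ 1.446 -1.179  2.047] rot deg [ 0.203 -0.293 -0.162] | 0.6641685949714236 0.05461297456881102
lin cm [ 1.403 -4.287  8.652] rot deg [ 0.203 -0.293 -0.162] | 2.3399085325117346 0.05461297456881102
```

```bash
python3 -m pendant '{"linear":[[1.4,-0.6,1],[1.4,-1.2,2],[1.4,-1.7,3.2],[1.4,-2.2,4.4],[1.4,-2.7,5.4],[1.4,-3.2,6.4],[1.4,-3.7,7.4],[1.4,-4.1,8.2],[1.4,-4.3,8.6],[1.4,-4.3,8.6]],"rotation":[[0,0,0],[0,0,0],[0,0,0],[0,0,0],[0,0,0],[0,0,0],[0,0,0],[0,0,0],[0,0,0],[0,0,0]],"grip":[1,1,1,1,1,1,1,1,1,1]}'
python3 - <<'E'
from h import *
go(place(.027,-.002),RP);print(cur()[2]["contact_force"])
E
```

```text
time: 9.62
tool_pos: [0.4881, -0.1346, 0.0321]
tool_rot: [0.216, 0.973, 0.076, 0.017]
contact_force: [-0.3, 0.1, -0.5]
gripper_width: 0.217
lin cm [ 0.296  0.293 -0.301] rot deg [ 0.053  0.053 -0.019] | 0.12329643296262618 0.010770590267749803
[-0.296  0.091 -0.491]
```

```bash
python3 -m pendant '{"linear":[[0,0,0],[0,0,0],[0,0,0],[0,0,0],[0,0,0],[0,0,0],[0,0,-0.5],[0,0.2,-1],[0,0.5,-2],[0,1,-3]],"rotation":[[0,0,0],[0,0,0],[0,0,0],[0,0,0],[0,0,0],[0,0,0],[0,0,0],[0,0,0],[0,0,0],[0,0,0]],"grip":[0.6,0.6,0.6,0.6,0.6,0.6,0.6,0.6,0.6,0.6]}'
python3 -m pendant '{"linear":[[0,1,-2],[0,2,-4],[0,3.5,-7],[0,5,-10],[0,6.5,-13],[0,8,-16],[0,9,-19],[0,10,-22],[0,11,-25],[0,11,-25]],"rotation":[[0,0,0],[0,0,0],[0,0,0],[0,0,0],[0,0,0],[0,0,0],[0,0,0],[0,0,0],[0,0,0],[0,0,0]],"grip":[0.6,0.6,0.6,0.6,0.6,0.6,0.6,0.6,0.6,0.6]}'
python3 - <<'E'
from h import *
c,Q,s=cur();print(c,s["joint_pos"])
s=manip.grab_frame("scene")[:,:,::-1];t=manip.grab_frame("top")[:,:,::-1]
cv2.imwrite("pics/s7.png",s);cv2.imwrite("pics/t7.png",t)
cv2.imwrite("pics/c7.png",np.hstack([cv2.resize(s[120:360,220:460],(400,400)),cv2.resize(t[200:350,300:450],(400,400))]))
E
```

```text
time: 10.45
tool_pos: [0.4883, -0.1308, 0.0658]
tool_rot: [0.217, 0.973, 0.076, 0.018]
contact_force: [-0.0, 0.4, 0.3]
gripper_width: 0.397
time: 11.28
tool_pos: [0.489, -0.125, 0.3487]
tool_rot: [0.219, 0.973, 0.075, 0.025]
contact_force: [0.7, -0.1, 1.5]
gripper_width: 0.401
[ 0.489 -0.125  0.349] [-0.194 -0.366  1.87  -0.412  1.47  -0.34 ]
```

View pics/c7.png

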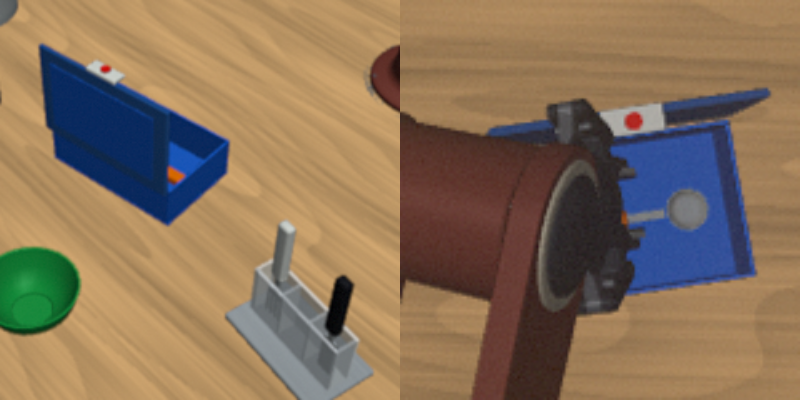

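```bash
cat >> h.py <<'E'
HG=BC+.072*BX+[0,0,.065]
def lidpose(phi,r=.11,gap=0.,tmax=60):
    f=np.radians(phi);d=-np.cos(f)*BX+[0,0,np.sin(f)];n=np.sin(f)*BX+[0,0,np.cos(f)]
    R=Rt(99,min(phi,tmax));z=R.as_matrix()[:,2]
    return HG+r*d+(.008+gap)*n-.022*z,R
E
python3 - <<'E'
from h import *
p,R=lidpose(97,gap=.05);print(p);c,Q,s=cur()
go(np.r_[p[:2],.36],R);go(p,R);print("bowl",plane("top",(333,165),.03))
E
```

```text
[ 0.658 -0.14   0.178]
lin cm [16.626  4.482  0.225] rot deg [ 66.044 -29.393 -92.642] | 4.129782699397357 16.41189008054514
lin cm [16.495 -3.265 16.681] rot deg [ 66.044 -29.393 -92.642] | 5.679884099782667 16.41189008054514
bowl [ 0.784 -0.048  0.03 ]
```

```bash
python3 -m pendant '{"linear":[[0,0.6,-1.3],[0,1.2,-2.6],[0,2,-4.5],[0,2,-4.5],[1,2.2,-4.5],[2,2.4,-4.5],[3,2.6,-4.5],[4,2.9,-4.4],[5,3.1,-4.3],[6,3.3,-4.2]],"rotation":[[4,-1.8,-5.6],[8,-3.6,-11.3],[12,-5.3,-17],[16,-7,-22.5],[20,-9,-28],[24,-10.7,-33.6],[28,-12.4,-39.3],[32,-14.2,-45],[36,-16,-50.5],[40,-17.8,-56]],"grip":[1,1,1,1,1,1,1,1,1,1]}'
python3 - <<'E'
from h import *
p,R=lidpose(97,gap=.05);c,Q,s=cur();print(s["joint_pos"])
go(np.r_[p[:2],.33],R);go(p,R)
E
```

```text
time: 12.22
tool_pos: [0.5481, -0.1277, 0.3893]
tool_rot: [-0.125, 0.829, 0.483, -0.253]
contact_force: [0.2, -0.1, -0.3]
gripper_width: 0.001
[-0.277  0.184  1.314 -0.224  2.176 -1.41 ]
lin cm [ 5.181 11.399 -0.91 ] rot deg [ 25.408 -11.61  -36.294] | 3.0105090078119034 6.396597674002844
lin cm [ 9.703 18.267 11.861] rot deg [ 25.408 -11.61  -36.294] | 5.71770780717706 6.396597674002844
```

```bash
python3 -m pendant '{"linear":[[0.8,1.6,-0.2],[1.5,3.2,-0.3],[2.3,5,-0.5],[3,6.6,-0.6],[3.7,8.2,-0.7],[4.5,9.8,-0.8],[5.2,11.4,-0.9],[5.2,11.4,-0.9],[5.2,11.4,-0.9],[5.2,11.4,-0.9]],"rotation":[[3.6,-1.6,-5],[7.2,-3.2,-10],[10.8,-4.9,-15.3],[14.4,-6.6,-20.6],[18,-8.2,-25.8],[21.6,-9.9,-31],[25.4,-11.6,-36.3],[25.4,-11.6,-36.3],[25.4,-11.6,-36.3],[25.4,-11.6,-36.3]],"grip":[1,1,1,1,1,1,1,1,1,1]}'
python3 - <<'E'
from h import *
p,R=lidpose(97,gap=.05);c,Q,s=cur();print(s["joint_pos"]);go(p,R)
E
```

```text
time: 13.05
tool_pos: [0.6579, -0.1398, 0.3315]
tool_rot: [-0.322, 0.566, 0.657, -0.379]
contact_force: [-0.2, -0.1, 0.9]
gripper_width: -0.001
[-0.203  0.693  0.893 -0.532  2.5   -2.192]
lin cm [ 0.09  13.258  7.719] rot deg [ 0.275 -0.061 -0.388] | 3.6791257246898 0.06693653578789611
```

```bash
python3 -m pendant '{"linear":[[0,1.9,1.1],[0,3.8,2.2],[0,5.7,3.3],[0,7.6,4.4],[0,9.5,5.5],[0,11.4,6.6],[0,13.2,7.7],[0,13.2,7.7],[0,13.2,7.7],[0,13.2,7.7]],"rotation":[[0,0,0],[0,0,0],[0,0,0],[0,0,0],[0,0,0],[0,0,0],[0,0,0],[0,0,0],[0,0,0],[0,0,0]],"grip":[1,1,1,1,1,1,1,1,1,1]}'
python3 - <<'E'
from h import *
for f in (95,88,80,72,64,56,48,40,32,24):
    p,R=lidpose(f);print(f,end=" ");go(p,R)
E
```

```text
time: 13.88
tool_pos: [0.6589, -0.1408, 0.181]
tool_rot: [-0.321, 0.566, 0.658, -0.379]
contact_force: [1.1, -0.1, 0.2]
gripper_width: 0.005
95 lin cm [ 0.099 -3.072  4.468] rot deg [ 0.43  -0.007 -0.41 ] | 1.3005409655531215 0.08300317128389746
88 lin cm [ 0.094 -3.865  5.557] rot deg [ 0.43  -0.007 -0.41 ] | 1.6233851793719754 0.08300317128389746
80 lin cm [ 0.09  -4.602  6.908] rot deg [ 0.43  -0.007 -0.41 ] | 1.9906441604482805 0.08300317128389746
72 lin cm [ 0.086 -5.143  8.349] rot deg [ 0.43  -0.007 -0.41 ] | 2.3516079753273695 0.08300317128389746
64 lin cm [ 0.084 -5.479  9.851] rot deg [ 0.43  -0.007 -0.41 ] | 2.7031556412296993 0.08300317128389746
56 lin cm [ 0.083 -5.755 11.389] rot deg [-3.57   0.008 -0.41 ] | 3.0601936011410387 0.5018917708100071
48 lin cm [ 0.082 -5.968 12.966] rot deg [-11.57    0.036  -0.409] | 3.422949138980473 1.616941469756906
40 lin cm [ 0.082 -5.96  14.557] rot deg [-19.57    0.065  -0.407] | 3.7720965591064886 2.733842413269801
32 lin cm [ 0.084 -5.73  16.131] rot deg [-27.57    0.094  -0.404] | 4.105150092234474 3.850984178064
24 lin cm [ 0.088 -5.283 17.658] rot deg [-35.57    0.122  -0.399] | 4.419968660678345 4.968204302225071
```

```bash
python3 -m pendant '{"linear":[[0,-1.5,2.2],[0,-3.1,4.4],[0,-3.9,5.5],[0,-4.6,6.9],[0,-5.1,8.3],[0,-5.5,9.8],[0,-5.8,11.4],[0,-6,13],[0,-6,14.6],[0,-6,14.6]],"rotation":[[0,0,0],[0,0,0],[0,0,0],[0,0,0],[0,0,0],[0,0,0],[-3.5,0,0],[-11.5,0,0],[-18.5,0,0],[-19.5,0,0]],"grip":[1,1,1,1,1,1,1,1,1,1]}'
python3 - <<'E'
from h import *
for f in (36,30,24,18,12,8,4,2,0,-1):
    p,R=lidpose(f);R=Rt(99,max(f,8)) if f<8 else R;print(f,end=" ");go(p,R)
t=manip.grab_frame("scene")[:,:,::-1];cv2.imwrite("pics/c8.png",t[100:340,160:480])
E
```

```text
time: 14.72
tool_pos: [0.5027, -0.165, 0.1598]
tool_rot: [-0.219, 0.613, 0.713, -0.261]
contact_force: [0.7, 0.1, 0.4]
gripper_width: -0.004
36 lin cm [0.079 0.071 0.705] rot deg [-3.828  0.15  -0.452] | 0.1709852350763054 0.5387430391693991
30 lin cm [ 0.081 -0.104  1.886] rot deg [-9.828  0.174 -0.444] | 0.4532971073699279 1.3742235454437155
24 lin cm [ 0.084 -0.155  3.078] rot deg [-15.828   0.197  -0.435] | 0.7393587417828442 2.2116010256267575
18 lin cm [ 0.087 -0.08   4.269] rot deg [-21.828   0.22   -0.425] | 1.0242098632907057 3.049313079245137
12 lin cm [0.092 0.118 5.446] rot deg [-27.828   0.243  -0.414] | 1.3065325937379901 3.887143394917005
8 lin cm [0.095 0.318 6.216] rot deg [-31.828   0.258  -0.407] | 1.4928808945265808 4.445729617977853
4 lin cm [0.099 0.572 6.971] rot deg [-31.828   0.258  -0.407] | 1.6774463352626525 4.445729617977853
2 lin cm [0.101 0.718 7.341] rot deg [-31.828   0.258  -0.407] | 1.7689864286041532 4.445729617977853
0 lin cm [0.104 0.877 7.706] rot deg [-31.828   0.258  -0.407] | 1.859992848422583 4.445729617977853
-1 lin cm [0.105 0.962 7.886] rot deg [-31.828   0.258  -0.407] | 1.9052870156863395 4.445729617977853
```

View pics/c8.png

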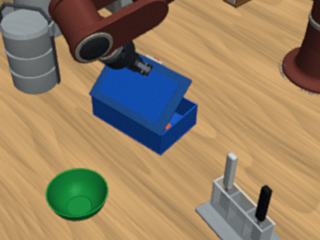

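The lid is following, at about 40°. I'll keep turning it down.

```bash
python3 -m pendant '{"linear":[[0.1,0,0.9],[0.1,-0.1,1.9],[0.1,-0.1,2.5],[0.1,-0.1,3.1],[0.1,-0.1,3.7],[0.1,-0.1,4.3],[0.1,0,4.9],[0.1,0.1,5.5],[0.1,0.3,6.2],[0.1,0.5,6.7]],"rotation":[[-4.5,0,0],[-9.8,0,0],[-12.8,0,0],[-15.8,0,0],[-18.8,0,0],[-21.8,0,0],[-24.8,0,0],[-27.8,0,0],[-31.8,0,0],[-31.8,0,0]],"grip":[1,1,1,1,1,1,1,1,1,1]}'
python3 - <<'E'
from h import *
for f in (4,2,0,-1,-2):
    p,R=lidpose(f);R=Rt(99,8);print(f,end=" ");go(p,R)
E
```

```text
time: 15.6
tool_pos: [0.4658, -0.1707, 0.1043]
tool_rot: [-0.045, 0.649, 0.757, -0.057]
contact_force: [-0.1, 0.7, 1.4]
gripper_width: 0.001
4 lin cm [ 0.061 -0.265  0.209] rot deg [-0.271  0.336 -0.235] | 0.08219883878536034 0.06866337680332593
2 lin cm [ 0.063 -0.334  0.601] rot deg [-0.271  0.336 -0.235] | 0.16548755089045533 0.06866337680332593
0 lin cm [ 0.065 -0.389  0.995] rot deg [-0.271  0.336 -0.235] | 0.25662367368049904 0.06866337680332593
-1 lin cm [ 0.067 -0.412  1.192] rot deg [-0.271  0.336 -0.235] | 0.3029301684919269 0.06866337680332593
-2 lin cm [ 0.068 -0.431  1.39 ] rot deg [-0.271  0.336 -0.235] | 0.34945437394532 0.06866337680332593
```

```bash
python3 -m pendant '{"linear":[[0,-0.1,0.15],[0,-0.2,0.3],[0,-0.3,0.45],[0,-0.3,0.6],[0,-0.3,0.7],[0,-0.3,0.8],[0,-0.3,0.85],[0,-0.3,0.9],[0,-0.3,0.95],[0,-0.3,0.95]],"rotation":[[0,0,0],[0,0,0],[0,0,0],[0,0,0],[0,0,0],[0,0,0],[0,0,0],[0,0,0],[0,0,0],[0,0,0]],"grip":[1,1,1,1,1,1,1,1,1,1]}'
python3 - <<'E'
from h import *
p,R=lidpose(0);print(p,cur()[1].as_matrix()[:,2],cur()[2]["contact_force"])
E
```

```text
time: 16.43
tool_pos: [0.4616, -0.1708, 0.0955]
tool_rot: [-0.046, 0.649, 0.757, -0.057]
contact_force: [-1.5, 2.4, 10.6]
gripper_width: 0.001
[ 0.46  -0.171  0.095] [-0.143 -0.027 -0.989] [-1.475  2.39  10.577]
```

```bash
python3 -m pendant '{"linear":[[0,0,0.05],[0,0,0.1],[0,0,0.15],[0,0,0.15],[0,0,0.15],[0,0,0.15],[0,0,0.15],[0,0,0.15],[0,0,0.15],[0,0,0.15]],"rotation":[[0,0,0],[0,0,0],[0,0,0],[0,0,0],[0,0,0],[0,0,0],[0,0,0],[0,0,0],[0,0,0],[0,0,0]],"grip":[1,1,1,1,1,1,1,1,1,1]}'
```

```text
time: 17.27
tool_pos: [0.4617, -0.1709, 0.0953]
tool_rot: [-0.046, 0.649, 0.757, -0.057]
contact_force: [-3.2, 2.9, 16.6]
gripper_width: 0.003
```

Firm stop: the force rose 6 N for 0.2 mm of travel. I'll back off upwards and check.

```bash
python3 -m pendant '{"linear":[[0,0,-0.5],[0,0,-1],[0,0,-3],[0,0,-5],[0,0,-8],[0,0,-11],[0,0,-14],[0,0,-17],[0,0,-20],[0,0,-20]],"rotation":[[0,0,0],[0,0,0],[0,0,0],[0,0,0],[0,0,0],[0,0,0],[0,0,0],[0,0,0],[0,0,0],[0,0,0]],"grip":[1,1,1,1,1,1,1,1,1,1]}'
python3 - <<'E'
from h import *
s=manip.grab_frame("scene")[:,:,::-1]
cv2.imwrite("pics/c9.png",cv2.resize(s[110:350,180:500],(800,600)))
E
```

```text
time: 18.1
tool_pos: [0.4918, -0.1662, 0.2968]
tool_rot: [-0.041, 0.649, 0.757, -0.056]
contact_force: [0.3, -0.7, 0.6]
gripper_width: 0.001
```

View pics/c9.png

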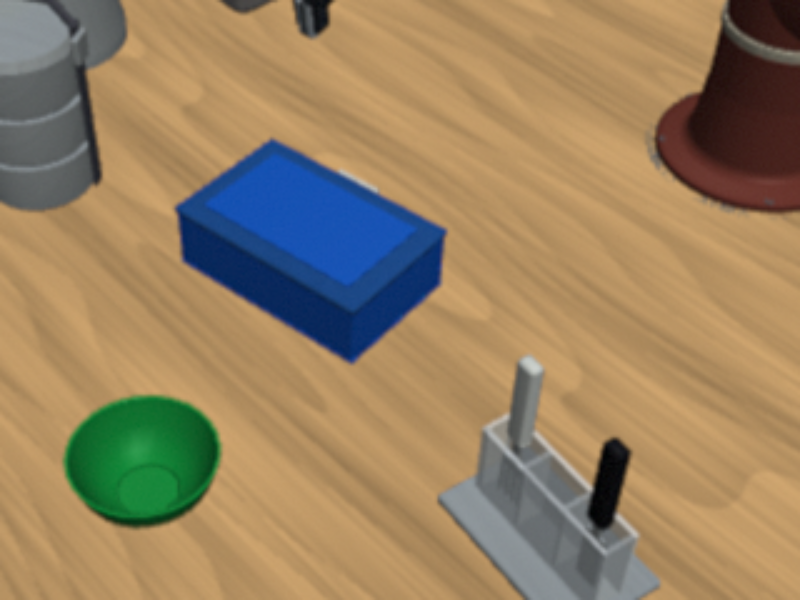

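The lid is flat and shut (corners at about (275,140), (445,232), (352,308)). The fork and knife are standing in the stand, and the arm is clear. Handing in.

```bash
python3 -c "
from plant import manip
print(manip.job_done())"
```

```text
the job is handed in; nothing more can be done
None
```

The spoon is in the lunchbox with the lid shut, and I handed the job in at about 18 s of the 58 s allowed; no verdict was reported.

I gripped the spoon across its 20 mm width with the gripper tilted, and lifted it straight out of the middle well. I then turned it level, lowered it to about 15 mm above the box floor and let go. I turned the lid down from behind with the closed fingers.

Last checks:
- **Spoon:** before the lid was closed, the picture showed it lying flat inside the box, released. With the lid shut it can no longer be seen.
- **Lid:** it looks flat on the rim. Pressing it met a firm stop, with the force rising from 10.6 N to 16.6 N over 0.2 mm of travel. I did not measure the lid angle directly.
- **Stand:** it looks unmoved, with the fork and knife upright in it.
- **Other things:** the bowl and tiffin carrier look untouched in the last picture. The jar, tumbler and dish were outside that picture and I did not check them again after moving.
- **Robot:** it ended about 0.2 m above the lid, touching nothing.

One thing went differently from plan: the arm could not reach the 75° tilt I first wanted for the grasp, because joint 5 hit its limit. I used 65° instead. No check failed.

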